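# Push a sample sled under a drying unit's spring flap

## Robot

A 6-joint arm with a two-finger parallel gripper is mounted at the origin on the work surface. World frame = base frame: x ahead of the robot, y to its left, z up, the work surface at z = 0. Lengths are in mm, angles in rad, forces in N, time in s.
With the tool pointing down it reaches from about 350 to 875 mm from the base axis. Payload 4.2 kg.
Tool frame: the origin (TCP) lies on the centre line of the jaws, within the pads' length; the fingertips stand 8 mm ahead of it and the grasp point (between the pads) lies 11 mm behind it; x points along the fingers, y is the direction in which the jaws open and shut, and the axes are right-handed (so a half turn about x gives the same grasp; the last joint's range is limited). The gripper opens to 87 mm and grips with 3 to 60 N. Pads are 19 mm wide; open, the fingers measure 117 mm over their backs; the gripper's body (75 mm by 190 mm) begins 51 mm behind the grasp point.
Start: joints at [-0.979, 0.385, 0.008, 0, -1.194, -0.259], TCP at [204.197, -590.68, 230.55] pointing down, gripper open.
Joint ranges: [-3.14, 3.14], [-1.21, 2.06], [-1.07, 1.41], [-3.16, 2.05], [-2.99, -0.16], [-3.1, 3.1]. Speed limits (rad/s): [2.79, 2.79, 3.14, 3.14, 3.14, 3.14].

## Interface

Orientations are given as a unit quaternion [w, x, y, z].
In Python, from workcell import * gives the robot as it stands. The module is installed in compiled form; this text tells all that it offers.
- The arm moves only by the tool apply_moves, never from a script. Its argument "plan" is text: rows parted by semicolons, each of 7 numbers parted by spaces: the turn, a rotation vector about the tool's x, y, z scaled (see below), then the shift along the tool's x, y, z scaled (see below), then the finger opening in mm, from 0 to 87. A call has exactly 10 rows; each row is the pose to reach, as a shift and turn from the pose measured when the call began, along the tool's axes at that moment; what a row does not reach only later rows make up. The controller multiplies each number of a shift by 300 mm and each number of a turn by 90 degrees. A row lasts 1/10 s, in which the tool goes at most 50 mm and 8.59 degrees, less where a joint would pass 70% of its speed; a pose out of reach is approached as far as the arm can. A call with a number of a shift or a turn outside -1 to 1 is refused whole. A call with a gripper value outside its range is refused whole. The fingers move at their own pace and stop on an object; "squeeze" is the grip in N (left out, the last holds). Time passes only in rows, so rows that repeat a pose let the fingers close, or fill a call up. It gives the time, the measured TCP pose, the force and the opening at its end, in the units of the state.
- observe(): the state, without advancing time (a new reading comes with each control period).
- get_image(name): name is "scene" or "top" or "wrist"; returns a dict with "image" (420x560x3 uint8, blue, green, red), "fov_y" (degrees; the focal length in pixels is half the picture's height over the tangent of half this angle, whatever the lens; pixels are square), "cx", "cy" (the principal point, pixels), "R" (3x3) and "t" (3): a world point X has camera coordinates R X + t. Camera axes: x right, y down, z forward; pixel columns grow to the right and rows downward; lengths in mm; the calibration is good to about 2 mm. A picture is of the moment at which its call begins. There is no depth.
- job_done(): hands the job in, once; it reports no verdict.
The state is a dict: "time_s": time; "joint_positions": joint angles; "qvel": joint speeds; "effort": joint torques, N m; "position": TCP position; "ee_rot": TCP orientation; "ft_force": force on the tool from outside, world axes, zero at the start; "moment": the same for the moment, N m; "gripper_width": finger opening in mm.
Only numpy, scipy, OpenCV 4.12 (cv2) and the standard library are available. Lean on these libraries where they do the work, as an engineer would, in place of code of your own. Each camera call takes 0.05 s, during which the arm holds its last target.

## Task

Load the drying unit: press its plate down with one fingertip to hold the spring-closed flap open, and with the other fingertip push the sample sled by its upright tab along the dock, under the open flap, until its block is fully home against the stop. Then let the flap spring shut behind the block and move clear. Only press and push: never lift or tip the sled, and leave the other things on the bench alone.

Things in the scene. Friction and masses are not known exactly. Their poses are not given: they have to be found in the camera images.
- dock: Fixed drying unit: white housing (150 x 230 mm, 95 mm tall, front face at x = 85 mm) with a low grey loading dock sticking out of its front. Origin: bench level, on the dock's centre line, straight under the flap's lip; +x is the direction in which the sled is pushed in, +y the side with the press plate, z up. The dock's floor is at z = 30 mm; the dock starts at x = -190 mm and is 75 mm wide.
- track (a point): On the dock floor, on the centre line, 120 mm in front of the lip (dock x = -120 mm). Side guides, 8 mm high above the floor, leave a straight track 52 mm wide along dock x, in which the sled slides.
- stop (a point): Face of the fixed stop at the end of the covered bay behind the flap: dock x = 63.5 mm, on the centre line, 12 mm above the dock floor.
- axle_front (a point): Front end of the flap's thin axle (dock x = -197, y = 45, z = 60 mm). It runs along dock x between the track and the press plate, in brackets 66 mm above the bench at x = -197 and 81 mm.
- flap (a joint): Hinge angle of the spring-closed flap about the axle, rad: 0 = shut, 0.72 = wide open at its stop. Only pressing the plate down opens it; pushing on the lip along x does not. From about 0.45 rad on the sled's block passes under the lip. Let go, it springs shut. Pressing the middle of the plate takes about 2 to 3 N at first, 4 to 5 N wide open.
- lip (a point): Bottom edge, mid-width, of the flap's dark steel lip, 4 mm thick (x). The flap is a clear cover over the bay (dock x = 0 to 74 mm), the lip hangs from its front edge; shut, it ends 12 mm above the dock floor and blocks the sled's block, while the sled's 5 mm thick base fits under it.
- plate_root (a point): The flap's press plate, an aluminium plate turning with the flap on the other side of the axle. This point: on the axle at mid-length of the plate, dock x = -120 mm; x axis = dock +x. It runs along the dock's +y side, x = -190 to -50 mm, from the axle (dock y = 45 mm) out to about y = 101 mm, 4 mm thick. A fingertip that presses it down can slide along it in x and keep the flap open.
- plate_mid (a point): On the press plate's upper face, about mid-width; shut: dock x = -120, y = 83.5, z = 70 mm. Shut, the plate slopes up outwards (away from the track) by 0.26 rad; wide open, it slopes down outwards by 0.46 rad, its upper face then being 44 mm above the bench at dock y = 77 mm and 35 mm at the outer edge.
- sled: Loose steel sample sled, 0.1 to 0.21 kg, lying in the track before the flap. Origin: underside of its front block, at the block's centre; x axis points to the flap. Block 45 mm long (x = -22.5 to 22.5 mm), 46 wide, 24 tall; behind it a flat base, 40 wide, 5 thick, runs back to an upright push tab at the rear end. Fully home, the block touches the stop: origin at dock x = 41 mm.
- tab_rear (a point): Centre of the rear face of the sled's push tab (sled x = -95 mm), 18 mm above the sled's underside. The tab is 40 mm wide, 5 thick, 30 tall from the sled's underside. With the sled fully home it still stands outside, 54 mm in front of the lip.
- amber_bottle: Bystander, not to be disturbed: brown glass bottle, 66 mm across, 150 mm tall, standing loose near the drying unit. Origin: centre of its underside.
- white_bottle: Bystander, not to be disturbed: white plastic bottle, 56 mm across, 130 mm tall, standing loose near the drying unit. Origin: centre of its underside.
- weight: Bystander, not to be disturbed: steel calibration weight with a knob, 32 mm across, 50 mm tall, standing loose near the drying unit. Origin: centre of its underside.
- stopper: Bystander, not to be disturbed: black rubber stopper, 34 mm across, 30 mm tall, standing loose near the drying unit. Origin: centre of its underside.
- tin: Bystander, not to be disturbed: small round aluminium weighing tin, 60 mm across, 22 mm tall, standing loose near the drying unit. Origin: centre of its underside.
- beaker: Bystander, not to be disturbed: glass beaker, 66 mm across, 80 mm tall, standing loose near the drying unit. Origin: centre of its underside.
- flask: Bystander, not to be disturbed: conical glass flask, 72 mm across the foot, 104 mm tall, standing loose near the drying unit. Origin: centre of its underside.
Mind the look-alikes: they are no part of the job. Of the things that look like the sled, the larger one is meant.

How it is judged (in metres and radians):
On the way, in this order (a step that is already met when the one before it is completed fails the run):
1. a finger holds the flap open by the press plate while the sled is still outside (value of joint flap above 0.4 rad and contact force between the fingers and flap above 0.3 N and x of sled in the frame of dock below -0.02 m), for 0.1 s.
2. the sled's block is pushed in past the lip while a finger still holds the flap open (value of joint flap above 0.3 rad and contact force between the fingers and flap above 0.3 N and x of sled in the frame of dock above 0.03 m), for 0.05 s.
At the end, for the whole second after the job is handed in: The sled lies flat on the dock floor in its track, its block within 6 mm of the stop (origin at dock x above 35 mm), at rest, and the flap is shut behind the block (below 0.04 rad) (x of sled in the frame of dock between 0.035 and 0.044 m and y of sled in the frame of dock between -0.006 and 0.006 m and z of sled in the frame of dock between 0.027 and 0.033 m and angle between sled's own z axis and vertical below 0.06 rad and value of joint flap below 0.04 rad and linear speed of sled below 0.01 m/s); the robot touches nothing.
It fails at once if the sled is lifted more than 8 mm off the dock floor (z of sled in the frame of dock above 0.038 m).
It fails at once if the sled is tipped by more than 0.2 rad (angle between sled's own z axis and vertical above 0.2 rad).
It fails at once if one of the other things on the bench is moved by more than 20 mm (distance of any of amber_bottle, white_bottle, weight, stopper, tin, beaker, flask from where it was at the start of the episode above 0.02 m).
It fails at once if one of the other things on the bench is tipped (angle between any of amber_bottle, white_bottle, weight, stopper, tin, beaker, flask's own z axis and vertical above 0.3 rad).
It also fails if it takes over 40 s, if anything falls off the work surface, if the arm or the gripper's body presses on something with over 40 N, if the wrist force passes 120 N, or if a joint passes its speed limit or range.

## Working session

There is one attempt and no reset: what is moved stays moved. The work goes in short steps, Python scripts to look and compute and a tool call to move; the robot and the scene stay as the last step left them, time stands still between calls to the robot, and variables do not carry over. Pictures are saved under pics/ and viewed, and the job is handed in when it is done.

Besides the shell and the picture viewer there is one more tool, called after "Call:" by a JSON object that holds its "method" and its "body". apply_moves: Moves the arm, as the interface text tells. Shifts and turns lie within -1 to 1; 1 stands for 300 mm of shift or 90 degrees of turn. Its arguments: {"type":"object","properties":{"plan":{"type":"string"},"squeeze":{"type":"number"}},"required":["plan"]}

```bash
mkdir -p pics; python3 - <<'E'
from workcell import *
import cv2,json
s=observe(); print(s)
for n in ["scene","top","wrist"]:
    g=get_image(n); cv2.imwrite(f"pics/{n}0.png",g["image"]); print(n,g["fov_y"],g["cx"],g["cy"],g["R"],g["t"])
E
```

```text
{'time_s': 0.0, 'joint_positions': array([-9.79393009e-01,  3.85550182e-01,  6.62082746e-03, -5.34633434e-04,
       -1.19403085e+00, -2.58620548e-01]), 'qvel': array([-0.00117365, -0.00032921, -0.00045758, -0.00086426, -0.00069929,
       -0.00042922]), 'effort': array([-5.18525867e-04, -3.90668464e+01,  1.87406230e+01,  4.21978980e+00,
        1.09322867e-02, -1.96146780e-04]), 'position': array([ 204.01019353, -590.128888  ,  229.45621312]), 'ee_rot': array([ 0.69719655, -0.11627605,  0.69750734,  0.1178149 ]), 'ft_force': array([0.86064814, 0.09976341, 0.10648952]), 'moment': array([0.05455883, 0.0104004 , 0.06142162]), 'gripper_width': 86.52842999948238}
scene 47.45590374974905 279.889583706328 215.67930340731988 [[ 0.0243026   0.99970399 -0.00114293]
 [ 0.72484679 -0.01840821 -0.68866412]
 [-0.68848131  0.01590788 -0.7250796 ]] [ -81.29336999 -382.61877749 1403.55183772]
top 51.709430379114906 278.896723052085 207.02861268171046 [[ 1.19873144e-02 -9.99928149e-01  2.18422174e-05]
 [-9.90408336e-01 -1.18761962e-02 -1.37660031e-01]
 [ 1.37650400e-01  1.62854136e-03 -9.90479538e-01]] [ 64.56852348 592.66207382 942.07431544]
wrist 62.52968048210569 277.9036474994407 210.39478826772446 [[-0.32747402  0.94485668  0.00257409]
 [ 0.90739558  0.31372866  0.2796562 ]
 [ 0.26342746  0.09391586 -0.96009676]] [623.40507182 -33.7676215  391.6873927 ]
```

View pics/scene0.png

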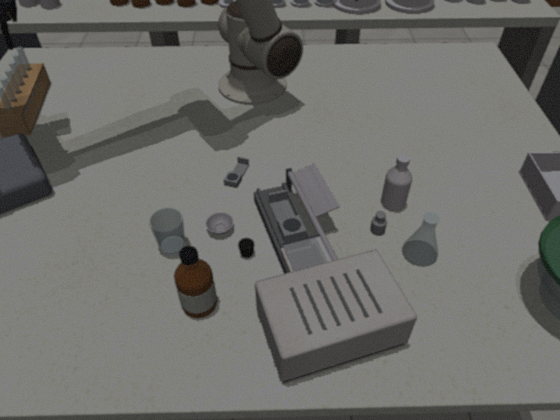

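View pics/top0.png

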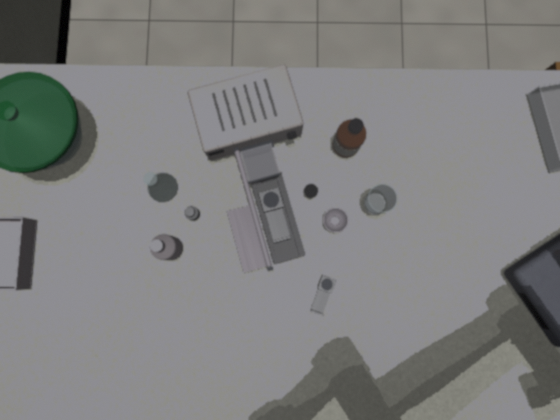

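View pics/wrist0.png

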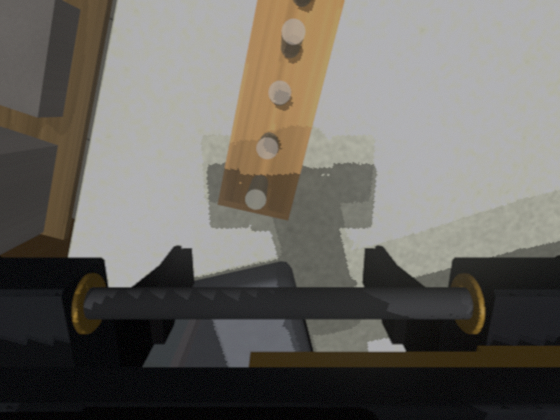

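```bash
python3 - <<'E'
import cv2
a=cv2.imread("pics/top0.png"); c=a[60:290,180:320]; cv2.imwrite("pics/topc.png",cv2.convertScaleAbs(cv2.resize(c[75:,:],None,fx=5,fy=5,interpolation=cv2.INTER_CUBIC)[:, :][:600+175],alpha=1.5)[:775])
x=cv2.imread("pics/topc.png"); print(x.shape)
t=cv2.resize(a[130:280,190:340],None,fx=4,fy=4,interpolation=cv2.INTER_CUBIC); cv2.imwrite("pics/topc.png",cv2.convertScaleAbs(t,alpha=1.6))
a=cv2.imread("pics/scene0.png")
t=cv2.resize(a[150:300,230:420],None,fx=4,fy=4,interpolation=cv2.INTER_CUBIC); cv2.imwrite("pics/scenec.png",cv2.convertScaleAbs(t,alpha=1.6))
E
```

```text
(775, 700, 3)
```

View pics/topc.png

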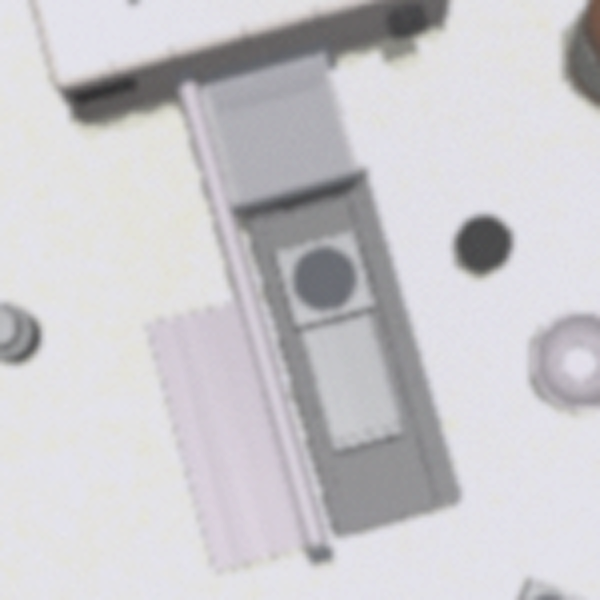

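View pics/scenec.png

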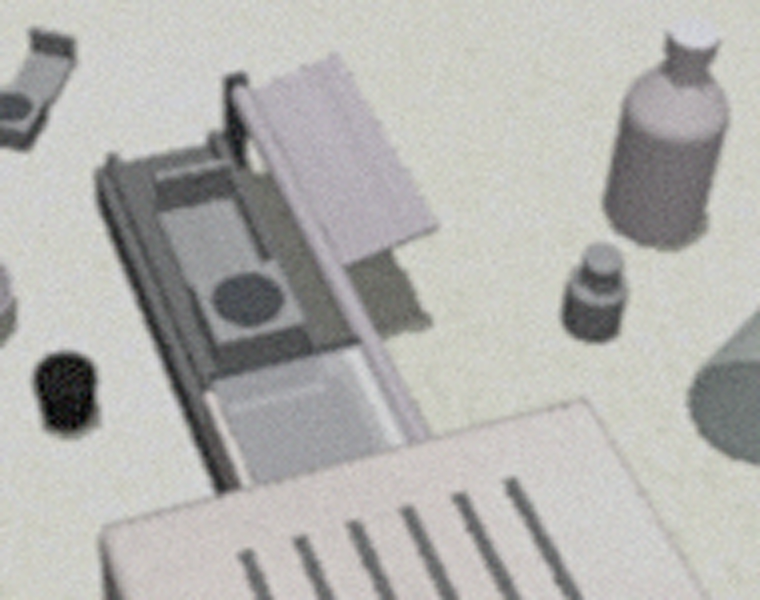

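```bash
cat >h.py <<'E'
import numpy as np
from scipy.optimize import least_squares
def proj(c,X):
    p=X@np.array(c["R"]).T+np.array(c["t"]); f=210/np.tan(np.radians(c["fov_y"]/2))
    return np.c_[f*p[:,0]/p[:,2]+c["cx"],f*p[:,1]/p[:,2]+c["cy"]]
def d2w(P,pose):
    x,y,a=pose; P=np.atleast_2d(np.array(P,float)); c,s=np.cos(a),np.sin(a)
    return np.c_[x+c*P[:,0]-s*P[:,1],y+s*P[:,0]+c*P[:,1],P[:,2]]
E
cat > fit.py <<'E'
from workcell import *
from h import *
T=get_image("top");S=get_image("scene")
top=[((-190,-37.5,38),(460,497)),((-190,101,74.6),(218,570)),((-50,101,74.6),(150,325)),((-197,45,66),(320,548))]
sc=[((-190,101,74.6),(338,55)),((-50,101,74.6),(437,226)),((-190,-37.5,38),(100,172)),((-197,45,66),(237,78))]
tp=np.array([p for _,p in top])/4+[190,130]; sp=np.array([p for _,p in sc])/4+[230,150]
TP=[q for q,_ in top]; SP=[q for q,_ in sc]
f=lambda v: np.r_[(proj(T,d2w(TP,v))-tp).ravel(),(proj(S,d2w(SP,v))-sp).ravel()]
r=least_squares(f,[600,0,.2],x_scale=[100,100,1],loss="soft_l1"); print(r.x,f(r.x).round(1))
D=r.x
# sled
top=[((-95,-20,60),(402,437)),((-95,20,60),(338,448)),((22.5,-23,54),(358,234)),((22.5,23,54),(276,249))]
sc=[((22.5,-23,54),(215,350)),((22.5,23,54),(312,326)),((-95,20,60),(228,160)),((-95,-20,60),(155,172))]
tp=np.array([p for _,p in top])/4+[190,130]; sp=np.array([p for _,p in sc])/4+[230,150]
def g(v):
    m=lambda L: d2w(np.array(L),D if 0 else (0,0,0))
    w=lambda L: d2w(d2w([q for q,_ in L],(v[0],v[1],v[2])),D)
    return np.r_[(proj(T,w(top))-tp).ravel(),(proj(S,w(sc))-sp).ravel()]
q=least_squares(g,[-60,0,0],x_scale=[100,100,1],loss="soft_l1"); print(q.x,g(q.x).round(1))
np.save("D.npy",D)
E
python3 fit.py
```

```text
[6.56519711e+02 1.05128259e+02 3.03049039e-01] [-0.3 -0.1 -0.5 -0.3 -1.2 -1.   0.   0.8 -0.7 -0.2  0.3  0.2 -1.2 -3.2
 -0.7  0.5]
[-5.14613753e+01 -6.36233445e-01 -3.91963178e-02] [ 0.1 -1.5 -1.5  0.3 -0.9 -1.4 -0.2 -0.1 -0.3 -1.6 -2.1 -0.6 -0.1 -0.5
 -0.1  0.2]
```

```bash
cat > ov.py <<'E'
from workcell import *
from h import *
import cv2,sys
D=np.load("D.npy"); 
def draw(n,box,k,out,sx,sy,sa,ang=0):
    c=get_image(n); x0,y0,x1,y1=box
    im=cv2.convertScaleAbs(cv2.resize(c["image"][y0:y1,x0:x1],None,fx=k,fy=k,interpolation=cv2.INTER_CUBIC),alpha=1.6)
    def L(P,col):
        p=((proj(c,P)-[x0,y0]+.5)*k).astype(int)
        cv2.polylines(im,[p.reshape(-1,1,2)],True,col,1)
    L(d2w([(-190,-37.5,38),(85,-37.5,38),(85,37.5,38),(-190,37.5,38)],D),(0,0,255))
    L(d2w([(-190,45,62),(-190,101,74.6),(-50,101,74.6),(-50,45,62)],D),(255,0,0))
    L(d2w([(-197,45,60),(81,45,60)],D),(0,255,0))
    L(d2w([(85,-115,95),(85,115,95)],D),(0,255,255))
    L(d2w([(0,-20,42),(0,20,42)],D),(255,0,255))
    w=lambda q:d2w(d2w(q,(sx,sy,sa)),D)
    L(w([(-95,-20,60),(-95,20,60),(-90,20,60),(-90,-20,60)]),(0,128,255))
    L(w([(-22.5,-23,54),(-22.5,23,54),(22.5,23,54),(22.5,-23,54)]),(0,128,255))
    cv2.imwrite(out,im)
a=[float(v) for v in sys.argv[2:5]]
draw("top",(190,110,340,280),4 if 0 else 3.5,f"pics/ovt{sys.argv[1]}.png",*a)
draw("scene",(230,150,420,300),4,f"pics/ovs{sys.argv[1]}.png",*a)
E
sed -i 's/im=cv2/k=float(k);im=cv2/' ov.py
python3 ov.py 1 -51.5 -.6 -.039
```

```text
(no output)
```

View pics/ovt1.png

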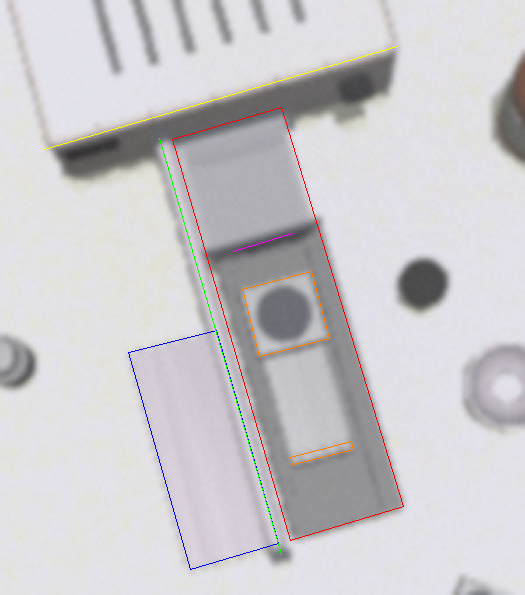

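View pics/ovs1.png

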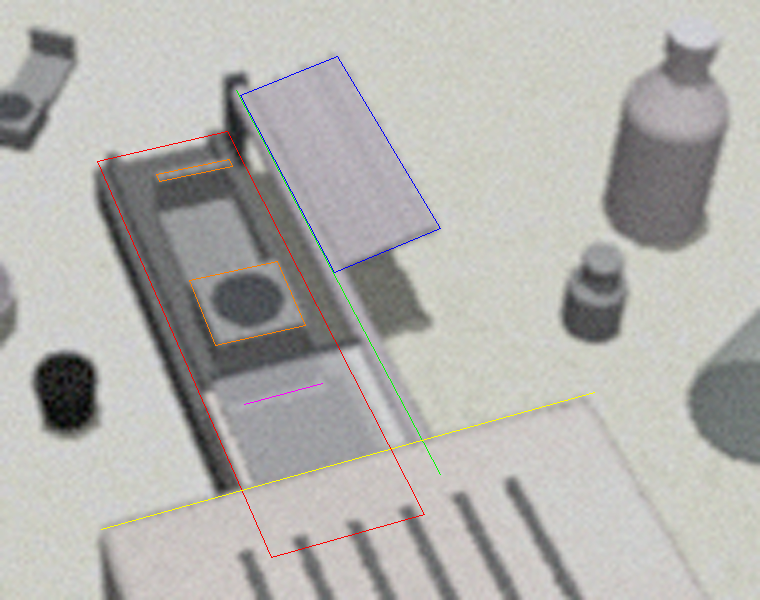

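```bash
cat >> h.py <<'E'
def ray(c,u,v,z):
    f=210/np.tan(np.radians(c["fov_y"]/2)); R=np.array(c["R"]);t=np.array(c["t"])
    d=R.T@np.array([(u-c["cx"])/f,(v-c["cy"])/f,1]); o=-R.T@t
    return o+d*(z-o[2])/d[2]
def w2d(P,D):
    c,s=np.cos(D[2]),np.sin(D[2]); x,y=P[0]-D[0],P[1]-D[1]
    return np.array([c*x+s*y,-s*x+c*y])
from scipy.spatial.transform import Rotation
def todelta(s,dx,dy,tipz,D,flip=False):
    """dock-frame target of tcp, tool down, tool y along dock y"""
    q=s["ee_rot"]; R0=Rotation.from_quat([q[1],q[2],q[3],q[0]])
    X=np.array([0,0,-1.]); Y=np.array([-np.sin(D[2]),np.cos(D[2]),0])*(-1 if flip else 1)
    R1=Rotation.from_matrix(np.c_[X,Y,np.cross(X,Y)])
    p=d2w([(dx,dy,tipz+8)],D)[0]
    rel=R0.inv()*R1
    return rel.as_rotvec()/(np.pi/2), R0.inv().apply(p-s["position"])/300, p
E
python3 - <<'E'
from workcell import *
from h import *
D=np.load("D.npy");T=get_image("top")
for n,u,v,z in [("white cap",157,246,130),("weight knob",190,212,50),("stopper",311,190,30),("tin",335,219,22),("beaker top",375,203,80),("amber cap",355,125,150),("flask top",151,180,104),("small sled",322,295,12)]:
    print(n,w2d(ray(T,u,v,z),D).round())
s=observe()
for fl in (0,1):
    print(todelta(s,-175,45,230,D,fl))
E
```

```text
white cap [-89. 252.]
weight knob [-26. 182.]
stopper [-54. -95.]
tin [-133. -129.]
beaker top [-129. -214.]
amber cap [  33. -208.]
flask top [ 54. 235.]
small sled [-289.  -50.]
(array([ 1.89310697e-02, -2.68395332e-05, -2.01186303e-04]), array([-0.02486242,  1.86663046,  1.604069  ]), array([476.06486074,  95.85210829, 238.        ]))
(array([-1.98106891e+00,  3.13054450e-04, -4.17634560e-05]), array([-0.02486242,  1.86663046,  1.604069  ]), array([476.06486074,  95.85210829, 238.        ]))
```

Call:
{"method": "apply_moves", "body": {"plan": "0 0 0 0 0.1 0.086 75; 0 0 0 0 0.2 0.17 75; 0 0 0 0 0.3 0.26 75; 0 0 0 0 0.42 0.36 75; 0 0 0 0 0.54 0.46 75; 0 0 0 0 0.66 0.57 75; 0 0 0 0 0.77 0.66 75; 0 0 0 0 0.86 0.74 75; 0 0 0 0 0.93 0.8 75; 0 0 0 0 0.93 0.8 75"}}

```text
time_s: 1.4
position: [340.7, -246.4, 231.0]
ee_rot: [0.698, -0.119, 0.697, 0.119]
ft_force: [0.4, -0.7, 0.0]
gripper_width: 75.2
```

```bash
cat > go.py <<'E'
from workcell import *
from h import *
import sys
D=np.load("D.npy"); s=observe(); a=[float(v) for v in sys.argv[1:4]]
print("t",s["time_s"],"dock",w2d(s["position"],D).round(1),"tipz",s["position"][2]-8,"F",s["ft_force"].round(1),"w",s["gripper_width"])
r,t,p=todelta(s,*a,D); print("turn",r.round(4),"shift",t.round(4))
E
python3 go.py -175 45 130
```

```text
t 1.4 dock [-406.3 -241.3] tipz 222.96756054972101 F [ 0.4 -0.7  0. ] w 75.1812740103329
turn [0.0218 0.0009 0.0001] shift [0.3108 0.9274 0.8029]
```

Call:
{"method": "apply_moves", "body": {"plan": "0.01 0 0 0 0.1 0.086 75; 0.02 0 0 0 0.2 0.17 75; 0.022 0 0 0 0.3 0.26 75; 0.022 0.001 0 0 0.42 0.36 75; 0.022 0.001 0 0 0.54 0.46 75; 0.022 0.001 0 0 0.66 0.57 75; 0.022 0.001 0 0.05 0.77 0.66 75; 0.022 0.001 0 0.12 0.86 0.74 75; 0.022 0.001 0 0.2 0.927 0.803 75; 0.022 0.001 0 0.3 0.927 0.803 75"}}

```text
time_s: 2.4
position: [478.9, 98.4, 141.1]
ee_rot: [0.7, -0.107, 0.697, 0.108]
ft_force: [0.6, -0.1, 0.4]
gripper_width: 75.1
```

```bash
python3 go.py -175 45 85; python3 - <<'E'
from workcell import *
import cv2
for n in ["scene","wrist","top"]:
    cv2.imwrite(f"pics/{n}1.png",cv2.convertScaleAbs(get_image(n)["image"],alpha=1.6))
E
```

```text
t 2.4 dock [-171.5   46.6] tipz 133.13853496339127 F [ 0.6 -0.1  0.4] w 75.06815390499794
turn [ 0.0018  0.0027 -0.    ] shift [ 0.1604 -0.0053 -0.0123]
```

View pics/scene1.png

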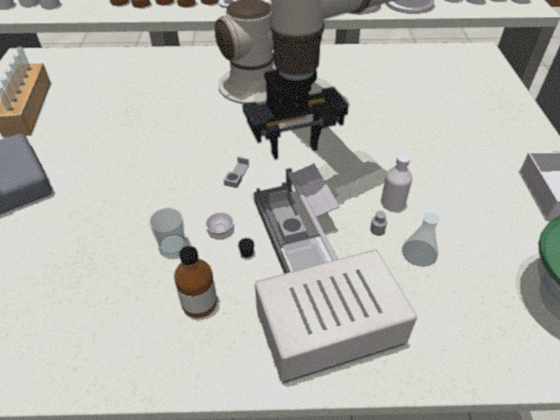

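View pics/wrist1.png

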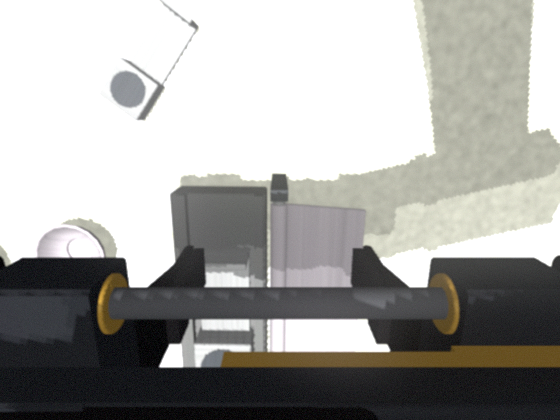

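```bash
python3 - <<'E'
from workcell import *
from h import *
import cv2
D=np.load("D.npy");c=get_image("wrist");s=observe()
k=lambda P:proj(c,d2w(P,D)).round(1)
print(k([(-190,-37.5,38),(-190,37.5,38),(-190,101,74.6),(-50,101,74.6),(-197,45,66),(-197,45,0),(-190,-37.5,0)]))
# fingertip projections in tool
q=s["ee_rot"];R=Rotation.from_quat([q[1],q[2],q[3],q[0]])
for y in (-52.5,-37.5,37.5,52.5): print(y,proj(c,(s["position"]+R.apply([[8,y,0],[8,y,9.5],[8,y,-9.5]]))).round())
im=cv2.convertScaleAbs(c["image"][170:300,150:400],alpha=1.3);cv2.imwrite("pics/wc.png",cv2.resize(im,None,fx=3,fy=3,interpolation=cv2.INTER_CUBIC))
E
```

```text
[[170.2 196. ]
 [268.6 196.1]
 [363.2 209.1]
 [350.9 383.7]
 [278.5 195.7]
 [278.4 177.8]
 [183.4 185.7]]
-52.5 [[174. 269.]
 [175. 286.]
 [172. 252.]]
-37.5 [[203. 269.]
 [204. 286.]
 [202. 252.]]
37.5 [[350. 269.]
 [349. 286.]
 [352. 252.]]
52.5 [[380. 269.]
 [378. 286.]
 [382. 252.]]
```

View pics/wc.png

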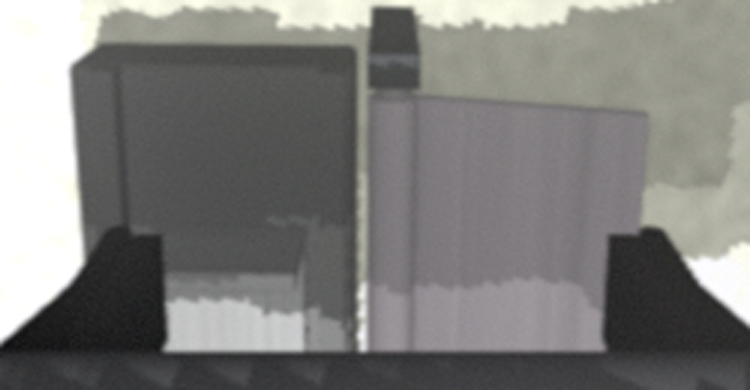

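```bash
python3 go.py -175 42 46
```

```text
t 2.6 dock [-174.9   44.1] tipz 133.4733247143759 F [ 1.  -0.2  0. ] w 75.07064166970514
turn [-0.0004 -0.0007  0.0007] shift [ 2.916e-01 -6.800e-03  1.000e-04]
```

Call:
{"method": "apply_moves", "body": {"plan": "0 0 0 0.05 -0.007 0 75; 0 0 0 0.1 -0.007 0 75; 0 0 0 0.14 -0.007 0 75; 0 0 0 0.17 -0.007 0 75; 0 0 0 0.19 -0.007 0 75; 0 0 0 0.21 -0.007 0 75; 0 0 0 0.23 -0.007 0 75; 0 0 0 0.25 -0.007 0 75; 0 0 0 0.27 -0.007 0 75; 0 0 0 0.27 -0.007 0 75"}}

```text
time_s: 3.6
position: [477.7, 93.1, 60.4]
ee_rot: [0.699, -0.107, 0.699, 0.106]
ft_force: [1.8, 0.5, 4.4]
gripper_width: 75.1
```

```bash
python3 go.py -175 42 46; python3 - <<'E'
from workcell import *
import cv2
a=get_image("scene")["image"];t=cv2.resize(a[120:300,210:420],None,fx=3.5,fy=3.3,interpolation=cv2.INTER_CUBIC); cv2.imwrite("pics/sc2.png",cv2.convertScaleAbs(t,alpha=1.6))
E
```

```text
t 3.6 dock [-174.2   41.9] tipz 52.394893661704096 F [1.8 0.5 4.4] w 75.06817752583586
turn [-0.0001  0.0001  0.0009] shift [ 0.0213  0.0005 -0.0025]
```

View pics/sc2.png

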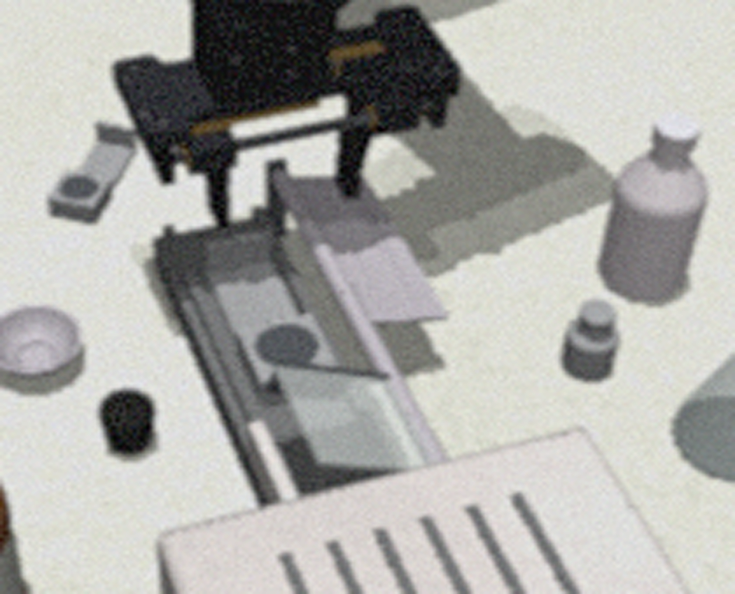

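Call:
{"method": "apply_moves", "body": {"plan": "0 0 0 0.01 0 0 75; 0 0 0 0.018 0 0 75; 0 0 0 0.022 0 0 75; 0 0 0 0.022 0 0 75; 0 0 0 0.022 0 0.01 75; 0 0 0 0.022 0 0.02 75; 0 0 0 0.022 0 0.03 75; 0 0 0 0.022 0 0.04 75; 0 0 0 0.022 0 0.05 75; 0 0 0 0.022 0 0.05 75"}}

```text
time_s: 4.65
position: [492.3, 97.8, 54.0]
ee_rot: [0.699, -0.107, 0.699, 0.106]
ft_force: [-2.8, 1.1, 4.3]
gripper_width: 74.8
```

```bash
python3 go.py -63 42 45; python3 - <<'E'
from workcell import *
import cv2
a=get_image("scene")["image"];t=cv2.resize(a[120:300,210:420],None,fx=3.5,fy=3.3,interpolation=cv2.INTER_CUBIC); cv2.imwrite("pics/sc3.png",cv2.convertScaleAbs(t,alpha=1.6))
E
```

```text
t 4.65 dock [-158.9   42. ] tipz 46.025682915063506 F [-2.8  1.1  4.3] w 74.79456797913693
turn [-0.0001  0.0001  0.0008] shift [3.500e-03 1.000e-04 3.198e-01]
```

View pics/sc3.png

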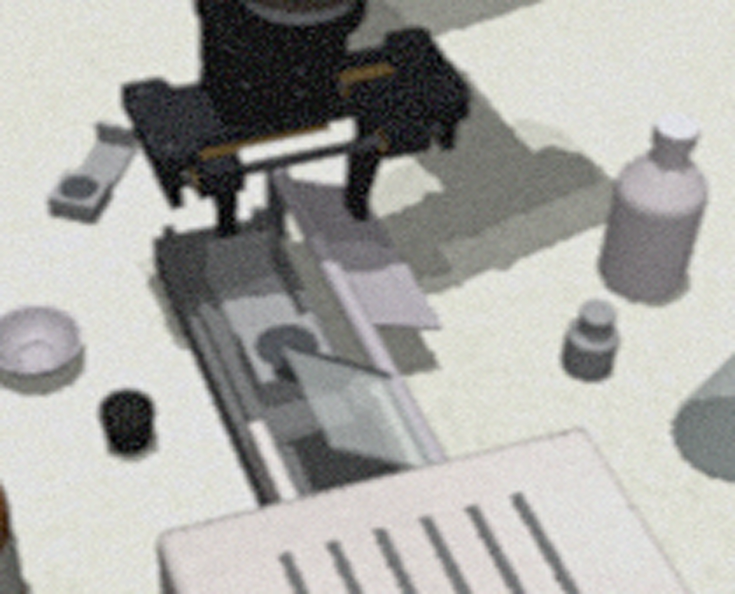

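Call:
{"method": "apply_moves", "body": {"plan": "0 0 0 0.003 0 0.02 75; 0 0 0 0.003 0 0.045 75; 0 0 0 0.003 0 0.07 75; 0 0 0 0.003 0 0.095 75; 0 0 0 0.003 0 0.12 75; 0 0 0 0.003 0 0.145 75; 0 0 0 0.003 0 0.17 75; 0 0 0 0.003 0 0.195 75; 0 0 0 0.003 0 0.21 75; 0 0 0 0.003 0 0.21 75"}}

```text
time_s: 5.7
position: [552.7, 116.7, 53.0]
ee_rot: [0.699, -0.107, 0.699, 0.106]
ft_force: [-3.3, 1.0, 3.8]
gripper_width: 74.9
```

```bash
python3 go.py -63 42 45; python3 - <<'E'
from workcell import *
import cv2
a=get_image("scene")["image"];t=cv2.resize(a[120:300,210:420],None,fx=3.5,fy=3.3,interpolation=cv2.INTER_CUBIC); cv2.imwrite("pics/sc4.png",cv2.convertScaleAbs(t,alpha=1.6))
E
```

```text
t 5.7 dock [-95.7  42. ] tipz 45.00492209961571 F [-3.3  1.   3.8] w 74.90183375180914
turn [-0.0002  0.0003  0.0007] shift [ 1.000e-04 -1.000e-04  1.089e-01]
```

View pics/sc4.png

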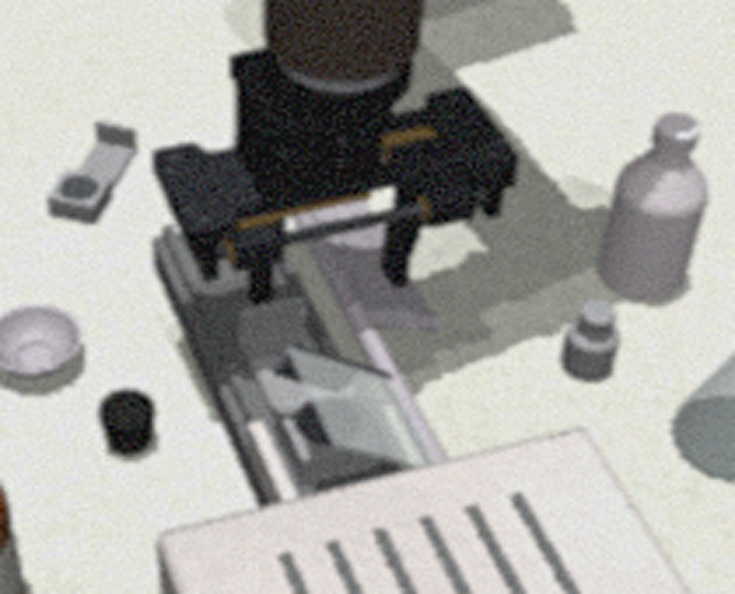

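Call:
{"method": "apply_moves", "body": {"plan": "0 0 0 0 0 0.012 75; 0 0 0 0 0 0.024 75; 0 0 0 0 0 0.036 75; 0 0 0 0 0 0.048 75; 0 0 0 0 0 0.06 75; 0 0 0 0 0 0.07 75; 0 0 0 0 0 0.08 75; 0 0 0 0 0 0.088 75; 0 0 0 0 0 0.092 75; 0 0 0 0 0 0.092 75"}}

```text
time_s: 6.75
position: [578.1, 124.5, 53.1]
ee_rot: [0.699, -0.107, 0.699, 0.106]
ft_force: [-6.0, 0.2, 5.2]
gripper_width: 74.8
```

```bash
python3 go.py -63 42 45; python3 - <<'E'
from workcell import *
import cv2
a=get_image("scene")["image"];t=cv2.resize(a[180:300,240:380],None,fx=5,fy=5,interpolation=cv2.INTER_CUBIC); cv2.imwrite("pics/sc5.png",cv2.convertScaleAbs(t,alpha=1.6))
E
```

```text
t 6.75 dock [-69.1  41.9] tipz 45.130461452442724 F [-6.   0.2  5.2] w 74.79598854123051
turn [-0.0004 -0.0005  0.0008] shift [0.0004 0.0002 0.0202]
```

View pics/sc5.png

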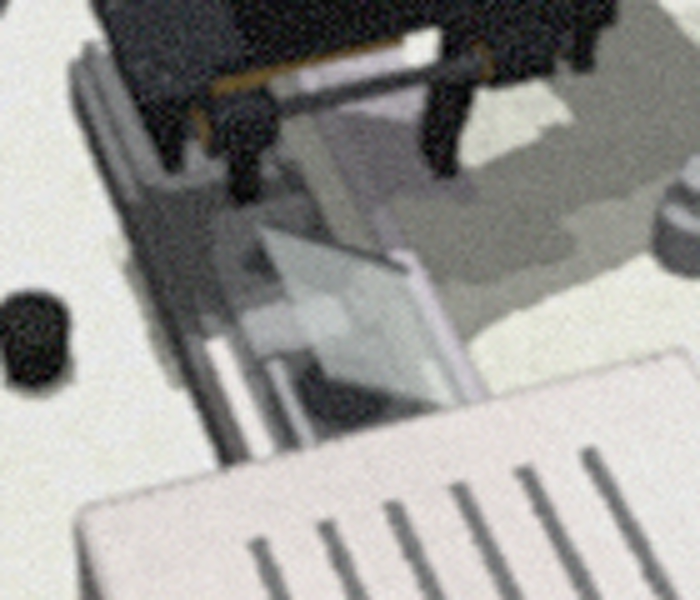

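Call:
{"method": "apply_moves", "body": {"plan": "0 0 0 0 0 0.006 75; 0 0 0 0 0 0.01 75; 0 0 0 0 0 0.014 75; 0 0 0 0 0 0.017 75; 0 0 0 0 0 0.019 75; 0 0 0 0 0 0.02 75; 0 0 0 0 0 0.02 75; 0 0 0 0 0 0.02 75; 0 0 0 0 0 0.02 75; 0 0 0 0 0 0.02 75"}}

```text
time_s: 7.8
position: [580.0, 124.9, 53.0]
ee_rot: [0.696, -0.107, 0.702, 0.105]
ft_force: [-11.6, -0.2, 10.7]
gripper_width: 74.8
```

```bash
python3 go.py -63 42 45
```

```text
t 7.8 dock [-67.2  41.7] tipz 45.00210326221248 F [-11.6  -0.2  10.7] w 74.84237836902803
turn [-0.0015 -0.0058  0.001 ] shift [-0.0001  0.0009  0.0139]
```

```bash
python3 - <<'E'
from workcell import *
from h import *
import cv2
D=np.load("D.npy")
for n,(x0,y0,x1,y1),k in [("scene",(260,200,350,290),6),("top",(210,120,310,240),5),("wrist",(100,150,500,420),2)]:
    c=get_image(n); t=cv2.convertScaleAbs(cv2.resize(c["image"][y0:y1,x0:x1],None,fx=k,fy=k,interpolation=cv2.INTER_CUBIC),alpha=1.6)
    cv2.imwrite(f"pics/6r{n}.png",t)
    for sx,col in ((41,(0,0,255)),(36,(255,0,0))):
      for P in ([(sx-22.5,-23,54),(sx+22.5,-23,54),(sx+22.5,23,54),(sx-22.5,23,54)],[(sx-95,-20,60),(sx-90,-20,60),(sx-90,20,60),(sx-95,20,60)]):
        p=((proj(c,d2w(P,D))-[x0,y0]+.5)*k).astype(int); cv2.polylines(t,[p.reshape(-1,1,2)],True,col,1)
    cv2.imwrite(f"pics/6{n}.png",t)
E
```

```text
(no output)
```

View pics/6scene.png

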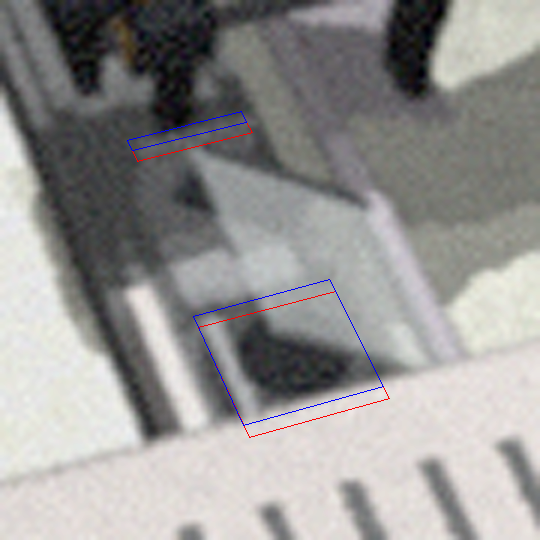

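View pics/6rscene.png

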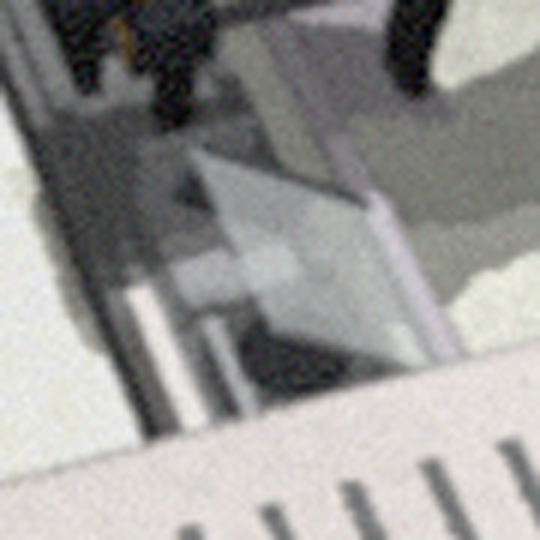

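View pics/6top.png

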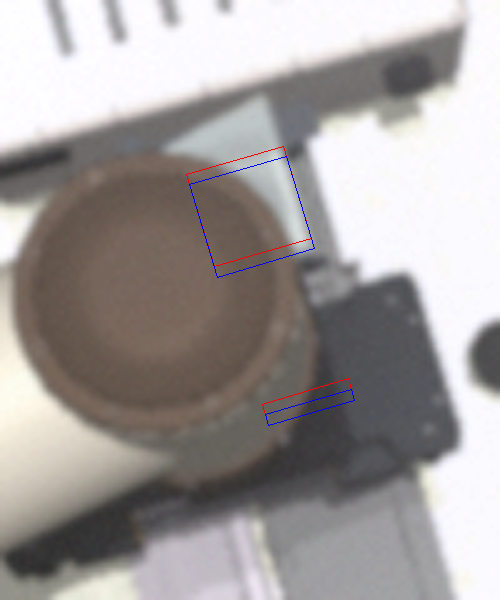

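View pics/6wrist.png

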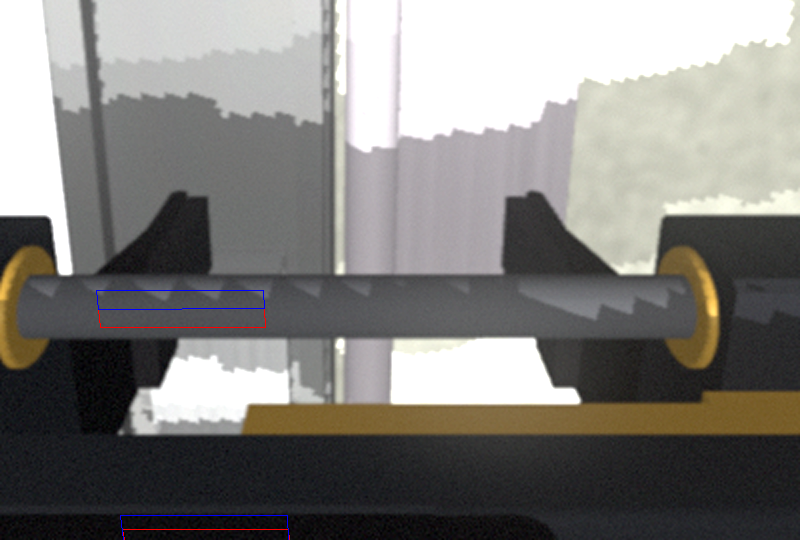

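```bash
python3 - <<'E'
from workcell import *
from h import *
D=np.load("D.npy")
for i in range(3):
    s=observe(); Rz=Rotation.from_euler('z',-D[2])
    print(s["time_s"],"F",Rz.apply(s["ft_force"]).round(1),"M",Rz.apply(s["moment"]).round(2)); get_image("top")
E
```

```text
7.95 F [-11.3   3.8  11.3] M [ 0.94  3.35 -0.17]
8.0 F [-11.2   4.2  10.4] M [ 0.91  3.33 -0.14]
8.05 F [-12.    2.8  10.9] M [ 0.9   3.36 -0.12]
```

Call:
{"method": "apply_moves", "body": {"plan": "0 0 0 -0.005 0 0.004 75; 0 0 0 -0.005 0 0.008 75; 0 0 0 -0.005 0 0.012 75; 0 0 0 -0.005 0 0.016 75; 0 0 0 -0.005 0 0.02 75; 0 0 0 -0.005 0 0.024 75; 0 0 0 -0.005 0 0.028 75; 0 0 0 -0.005 0 0.03 75; 0 0 0 -0.005 0 0.03 75; 0 0 0 -0.005 0 0.03 75"}}

```text
time_s: 9.1
position: [580.3, 125.2, 54.1]
ee_rot: [0.69, -0.107, 0.709, 0.102]
ft_force: [-21.6, 1.5, 17.9]
gripper_width: 74.9
```

```bash
python3 go.py -63 42 46;  python3 - <<'E'
from workcell import *
from h import *
D=np.load("D.npy")
s=observe(); Rz=Rotation.from_euler('z',-D[2])
print(s["time_s"],"F",Rz.apply(s["ft_force"]).round(1),"M",Rz.apply(s["moment"]).round(2))
E
```

```text
t 9.1 dock [-66.7  41.9] tipz 46.06146262130222 F [-21.6   1.5  17.9] w 74.93528881462899
turn [-0.0041 -0.0174  0.001 ] shift [-0.0001  0.0005  0.0124]
9.1 F [-20.2   7.9  17.9] M [ 1.92  5.88 -0.59]
```

```bash
python3 - <<'E'
from workcell import *
from h import *
import cv2
D=np.load("D.npy")
c=get_image("wrist"); C=-np.array(c["R"]).T@np.array(c["t"]); print("cam dock",w2d(C,D),C[2])
S=get_image("scene"); cv2.imwrite("pics/7s.png",cv2.convertScaleAbs(cv2.resize(S["image"][130:290,220:370],None,fx=5,fy=3.75*1.0,interpolation=cv2.INTER_CUBIC),alpha=1.7))
E
```

```text
cam dock [-139.10652532   42.89792013] 210.4238751075309
```

View pics/7s.png

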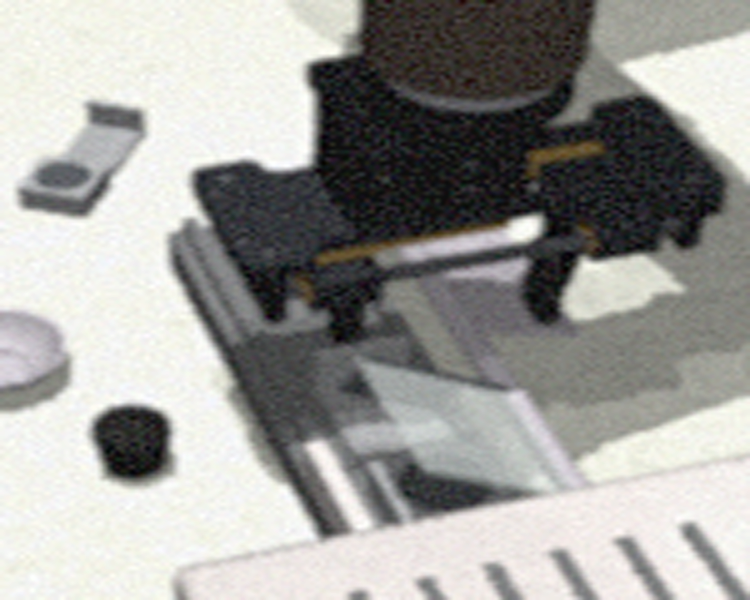

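```bash
python3 go.py -115 42 46
```

```text
t 9.2 dock [-66.7  41.9] tipz 46.07461790160109 F [-20.8   2.4  18. ] w 74.80128778873531
turn [-0.0041 -0.0174  0.001 ] shift [ 0.0047 -0.0006 -0.1608]
```

Call:
{"method": "apply_moves", "body": {"plan": "-0.004 -0.017 0 0 0 -0.01 75; -0.004 -0.017 0 0.001 0 -0.02 75; -0.004 -0.017 0 0.001 0 -0.035 75; -0.004 -0.017 0 0.002 0 -0.055 75; -0.004 -0.017 0 0.002 0 -0.075 75; -0.004 -0.017 0 0.003 0 -0.1 75; -0.004 -0.017 0 0.004 0 -0.125 75; -0.004 -0.017 0 0.005 0 -0.15 75; -0.004 -0.017 0 0.005 0 -0.16 75; -0.004 -0.017 0 0.005 0 -0.16 75"}}

```text
time_s: 10.2
position: [533.3, 110.8, 53.8]
ee_rot: [0.698, -0.108, 0.7, 0.106]
ft_force: [1.2, 2.8, 4.4]
gripper_width: 74.6
```

```bash
python3 go.py -115 42 46;  python3 - <<'E'
from workcell import *
from h import *
import cv2
D=np.load("D.npy")
for n,(x0,y0,x1,y1),k in [("scene",(260,180,350,280),6),("top",(210,120,310,240),5)]:
    c=get_image(n); t=cv2.convertScaleAbs(cv2.resize(c["image"][y0:y1,x0:x1],None,fx=k,fy=k,interpolation=cv2.INTER_CUBIC),alpha=1.6)
    cv2.imwrite(f"pics/8r{n}.png",t)
    for sx,col in ((41,(0,0,255)),(36,(255,0,0))):
      for P in ([(sx-22.5,-23,54),(sx+22.5,-23,54),(sx+22.5,23,54),(sx-22.5,23,54)],[(sx-95,-20,60),(sx-90,-20,60),(sx-90,20,60),(sx-95,20,60)]):
        p=((proj(c,d2w(P,D))-[x0,y0]+.5)*k).astype(int); cv2.polylines(t,[p.reshape(-1,1,2)],True,col,1)
    cv2.imwrite(f"pics/8{n}.png",t)
E
```

```text
t 10.2 dock [-115.9   42.1] tipz 45.77879577710495 F [1.2 2.8 4.4] w 74.63741497272116
turn [ 0.0001 -0.0015  0.0011] shift [-0.0007 -0.0004  0.0029]
```

View pics/8rscene.png

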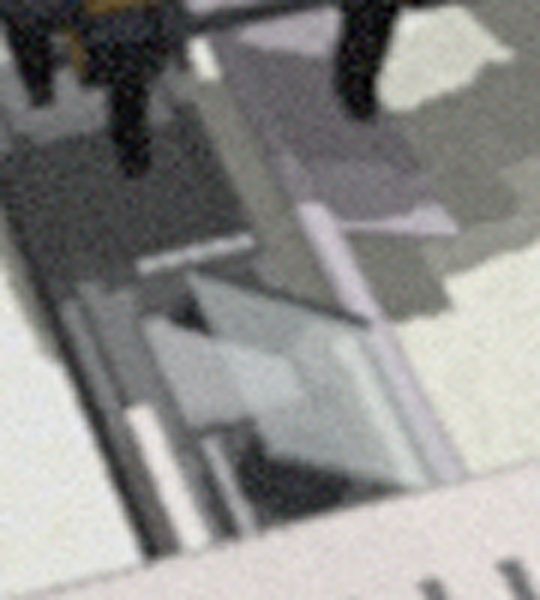

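View pics/8scene.png

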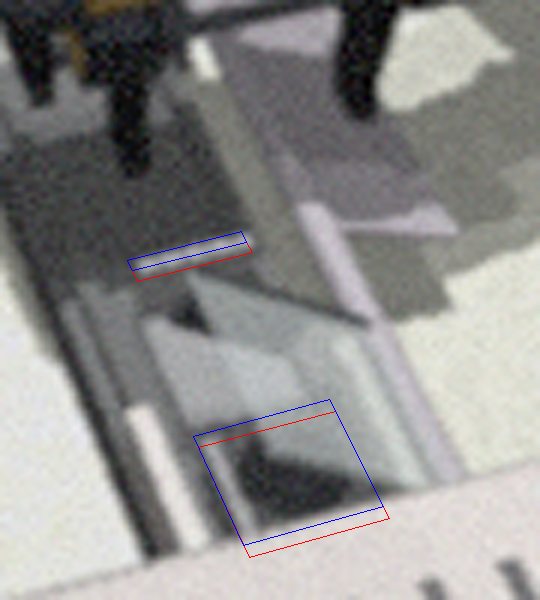

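View pics/8top.png

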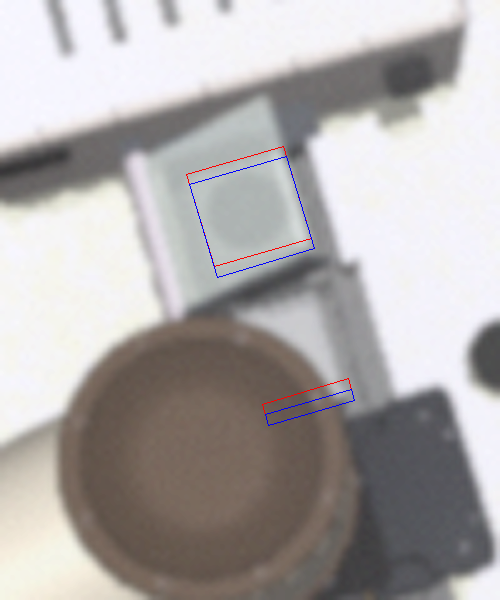

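Call:
{"method": "apply_moves", "body": {"plan": "0 0 0 -0.02 0 0 75; 0 0 0 -0.05 0 0 75; 0 0 0 -0.09 0 0 75; 0 0 0 -0.14 0 0 75; 0 0 0 -0.2 0 -0.02 75; 0 0 0 -0.28 0 -0.1 75; 0 0 0 -0.36 0 -0.2 75; 0 0 0 -0.44 0 -0.32 75; 0 0 0 -0.5 0 -0.42 75; 0 0 0 -0.5 0 -0.42 75"}}

```text
time_s: 11.3
position: [410.3, 71.5, 206.1]
ee_rot: [0.698, -0.107, 0.7, 0.106]
ft_force: [-0.8, 0.8, 0.3]
gripper_width: 75.2
```

```bash
python3 ov.py 9 41 0 0; python3 go.py -115 42 46; python3 - <<'E'
from workcell import *
import cv2
cv2.imwrite("pics/s9.png",cv2.convertScaleAbs(get_image("scene")["image"],alpha=1.6))
E
```

```text
t 11.4 dock [-242.6   41.8] tipz 196.41131230319704 F [-0.   0.  -0.5] w 74.47112334796199
turn [-0.0001 -0.0023  0.0014] shift [0.4998 0.0018 0.4271]
```

View pics/ovt9.png

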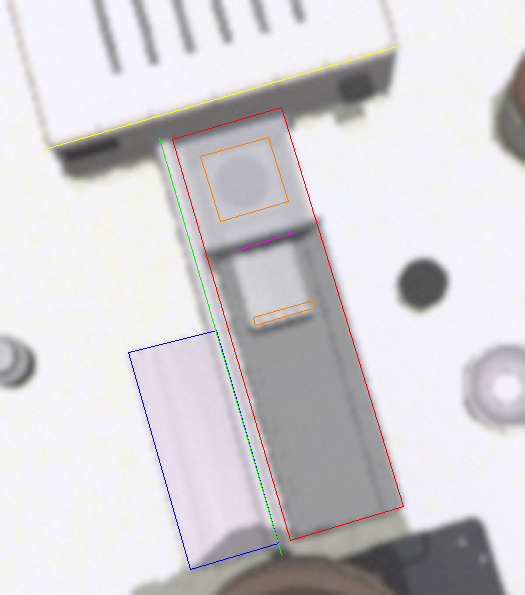

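View pics/ovs9.png

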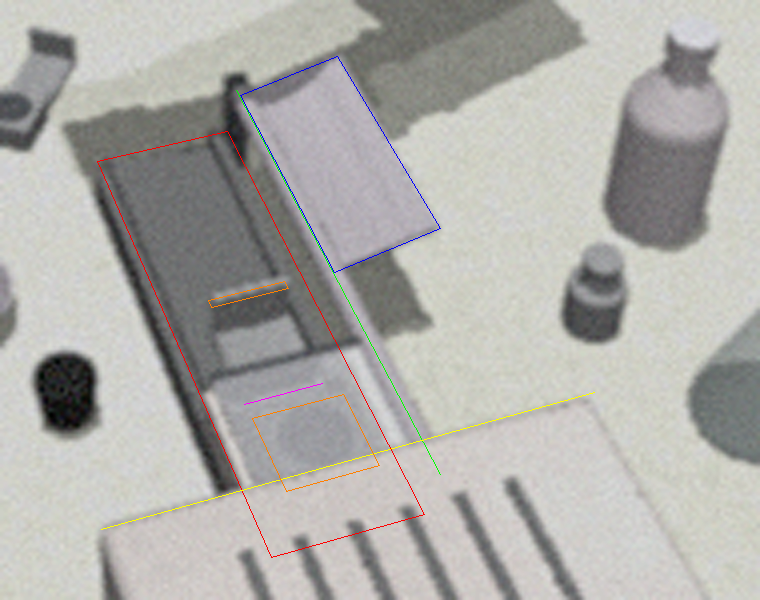

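View pics/s9.png

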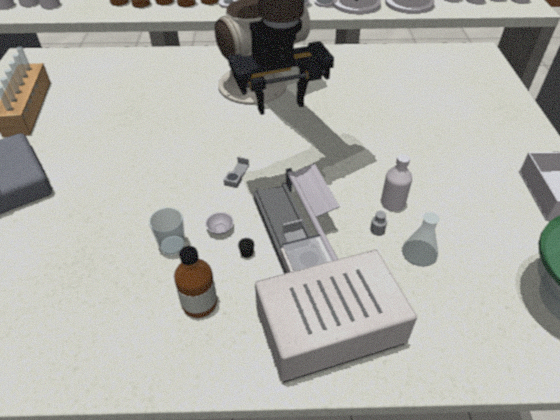

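```bash
python3 - <<'E'
from workcell import *
from h import *
D=np.load("D.npy");T=get_image("top");S=get_image("scene")
f=lambda c,x,y,k,o,z:w2d(ray(c,x/k+o[0]-.5,y/k+o[1]-.5,z),D).round(1)
t=(190,110);s=(230,150)
print("disc start",f(T,283,314,3.5,t,54),f(S,248,300,4,s,54))
print("disc now",f(T,243,183,3.5,t,54),f(S,315,433,4,s,54))
print("tab top rear edge now",f(T,284,328,3.5,t,60),f(S,250,284,4,s,60))
print("housing front top",f(T,222,97,3.5,t,95),f(S,347,462,4,s,95))
print(observe()["ft_force"])
E
```

```text
disc start [-51.    1.2] [-53.2   0.5]
disc now [38.9  1.6] [36.   1.7]
tab top rear edge now [-60.8   3.3] [-57.9   3.1]
housing front top [85.4 -0.3] [85.3 -4.3]
[-0.12865773 -0.1977252  -0.20535866]
```

```bash
python3 go.py -95 1 120
```

```text
t 11.55 dock [-241.5   42.1] tipz 195.1307730908179 F [-0.1 -0.2 -0.2] w 75.32881787972566
turn [-0.0003 -0.0037  0.0017] shift [ 0.2479 -0.136   0.4899]
```

Call:
{"method": "apply_moves", "body": {"plan": "0 -0.003 0 0 -0.04 0.08 40; 0 -0.003 0 0 -0.08 0.16 0; 0 -0.003 0 0.02 -0.12 0.26 0; 0 -0.003 0 0.06 -0.136 0.36 0; 0 -0.003 0 0.12 -0.136 0.44 0; 0 -0.003 0 0.18 -0.136 0.48 0; 0 -0.003 0 0.22 -0.136 0.49 0; 0 -0.003 0 0.25 -0.136 0.49 0; 0 -0.003 0 0.25 -0.136 0.49 0; 0 -0.003 0 0.25 -0.136 0.49 0", "squeeze": 5}}

```text
time_s: 12.55
position: [565.4, 77.7, 127.8]
ee_rot: [0.699, -0.108, 0.699, 0.106]
ft_force: [0.3, 0.1, 1.2]
gripper_width: 4.6
```

```bash
python3 go.py -95 1 43
```

```text
t 12.55 dock [-95.2   1. ] tipz 119.82632724444176 F [0.3 0.1 1.2] w 4.590337560619462
turn [-0.     -0.0006  0.0018] shift [0.2561 0.0008 0.0009]
```

Call:
{"method": "apply_moves", "body": {"plan": "0 0 0 0.04 0 0 0; 0 0 0 0.09 0 0 0; 0 0 0 0.14 0 0 0; 0 0 0 0.19 0 0 0; 0 0 0 0.23 0 0 0; 0 0 0 0.256 0 0 0; 0 0 0 0.256 0 0 0; 0 0 0 0.256 0 0.01 0; 0 0 0 0.256 0 0.02 0; 0 0 0 0.256 0 0.03 0"}}

```text
time_s: 13.55
position: [574.8, 80.4, 51.8]
ee_rot: [0.699, -0.108, 0.699, 0.106]
ft_force: [0.1, -0.0, 1.0]
gripper_width: 0.4
```

```bash
python3 go.py -65 1 43
```

```text
t 13.55 dock [-85.4   0.8] tipz 43.75157732258591 F [ 0.1 -0.   1. ] w 0.35160430083279975
turn [0.     0.0005 0.0018] shift [0.0026 0.0007 0.068 ]
```

Now push gently from here to -66 in small steps.

Call:
{"method": "apply_moves", "body": {"plan": "0 0 0 0 0 0.015 0; 0 0 0 0 0 0.025 0; 0 0 0 0 0 0.035 0; 0 0 0 0 0 0.042 0; 0 0 0 0 0 0.048 0; 0 0 0 0 0 0.054 0; 0 0 0 0 0 0.058 0; 0 0 0 0 0 0.06 0; 0 0 0 0 0 0.06 0; 0 0 0 0 0 0.06 0"}}

```text
time_s: 14.55
position: [591.8, 85.7, 51.7]
ee_rot: [0.699, -0.108, 0.699, 0.106]
ft_force: [-1.1, 0.2, -0.1]
gripper_width: 0.6
```

```bash
python3 go.py -65 1 43
```

```text
t 14.55 dock [-67.5   0.8] tipz 43.727332514958334 F [-1.1  0.2 -0.1] w 0.6059631398778347
turn [0.     0.0004 0.0018] shift [0.0024 0.0007 0.0084]
```

Call:
{"method": "apply_moves", "body": {"plan": "0 0 0 0 0 0.003 0; 0 0 0 0 0 0.006 0; 0 0 0 0 0 0.009 0; 0 0 0 0 0 0.012 0; 0 0 0 0 0 0.014 0; 0 0 0 0 0 0.016 0; 0 0 0 0 0 0.018 0; 0 0 0 0 0 0.018 0; 0 0 0 0 0 0.018 0; 0 0 0 0 0 0.018 0"}}

```text
time_s: 15.55
position: [592.1, 85.7, 51.5]
ee_rot: [0.695, -0.108, 0.703, 0.105]
ft_force: [-12.0, -1.1, 10.7]
gripper_width: 0.6
```

```bash
python3 go.py -65 1 43
```

```text
t 15.55 dock [-67.3   0.6] tipz 43.549930853124145 F [-12.   -1.1  10.7] w 0.6314091006412416
turn [-0.0006 -0.0068  0.0018] shift [0.0017 0.0012 0.0076]
```

Call:
{"method": "apply_moves", "body": {"plan": "0 -0.006 0 0 0 -0.02 0; 0 -0.006 0 0 0 -0.04 0; 0 -0.006 0 0 0 -0.07 0; 0 -0.006 0 -0.02 0 -0.1 0; 0 -0.006 0 -0.08 0 -0.12 0; 0 -0.006 0 -0.16 0 -0.14 0; 0 -0.006 0 -0.26 0 -0.16 0; 0 -0.006 0 -0.36 0 -0.26 0; 0 -0.006 0 -0.46 0 -0.36 0; 0 -0.006 0 -0.5 0 -0.45 0"}}

```text
time_s: 16.55
position: [464.7, 46.3, 206.2]
ee_rot: [0.701, -0.107, 0.697, 0.106]
ft_force: [-0.4, -0.5, 0.0]
gripper_width: 0.1
```

Call:
{"method": "apply_moves", "body": {"plan": "0 0 0 0 0 -0.05 0; 0 0 0 0 0 -0.1 0; 0 0 0 0 0 -0.12 0; 0 0 0 0 0 -0.12 0; 0 0 0 0 0 -0.12 0; 0 0 0 0 0 -0.12 0; 0 0 0 0 0 -0.12 0; 0 0 0 0 0 -0.12 0; 0 0 0 0 0 -0.12 0; 0 0 0 0 0 -0.12 0"}}

```text
time_s: 17.55
position: [430.4, 35.6, 205.9]
ee_rot: [0.701, -0.107, 0.697, 0.106]
ft_force: [-0.0, 0.5, -0.1]
gripper_width: 0.6
```

```bash
python3 ov.py 10 39 0 0; python3 go.py -115 42 46
```

```text
t 17.65 dock [-236.6    1.1] tipz 197.9938137858501 F [-0.4 -0.7  0. ] w 0.5262769534225996
turn [-0.0003  0.003   0.0018] shift [0.5082 0.1379 0.4027]
```

View pics/ovs10.png

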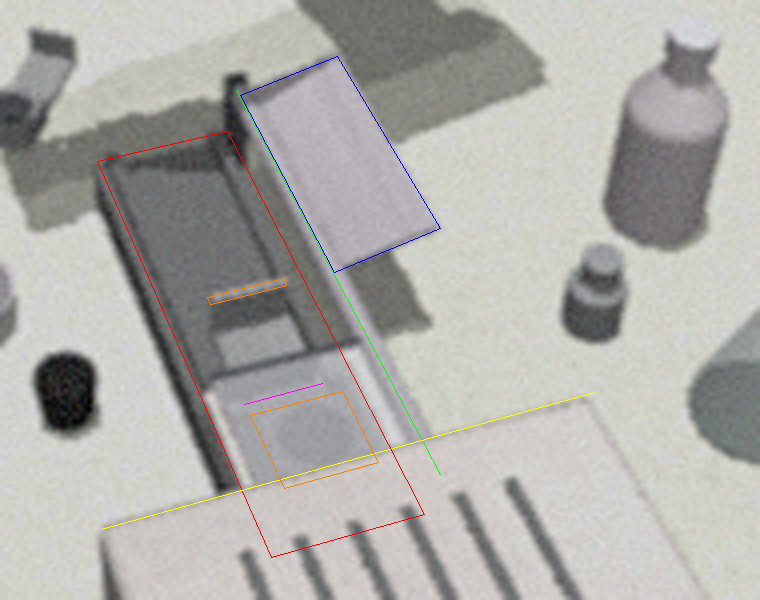

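View pics/ovt10.png

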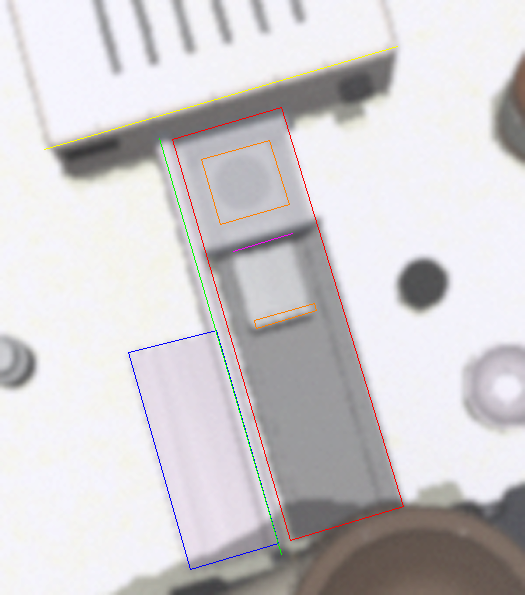

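The sled sits at about 38 to 39 mm in the images, and two separate pushes met the same hard stop. The flap is shut and the arm is clear, so I'm handing in.

```bash
python3 -c "
from workcell import *
print(job_done())"
```

```text
the job is handed in; nothing more can be done
None
```

The sled is loaded and the job is handed in; the clock stood at 17.65 s of the allowed 40 s just before hand-in.

**What I did**
- One fingertip pressed the plate to hold the flap open at about 0.65 rad.
- The other pushed the sled in by its tab until a hard stop, where the force rose to about 20 N with no further travel.
- I backed off the tab before releasing the plate, and the flap sprang shut behind the block.
- I then gave the tab one extra push with the fingers closed and the flap shut. It stopped hard at 12 N, within 1 mm of the first stop.

**Last checks**
- **Flap:** the plate matches its shut outline in the overlays on the final top and scene views.
- **Bystanders:** those inside the final crops are where they started. The others looked unmoved in the full scene picture taken before the extra push.
- **Arm:** it is clear of everything and the force reading is about 0 N.

**What disagreed:** the measured sled position varied. The cameras gave dock x of 34 to 39 mm, and the finger contact gave about 38 mm. Fully home is 41 mm and the limit is 35 mm. I put the difference down to calibration and fit error in the dock pose, because both pushes ended at the same rigid stop.

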